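Show the green growth carrier to the inspection camera with tongs

ROBOT

A 6-joint arm with a two-finger parallel gripper is mounted at the origin on a cart in front of the work surface, level with it; the furniture and walls round the work are solid. World frame = base frame: x ahead of the robot, y to its left, z up, the work surface at z = 0. Lengths are in m, angles in rad, forces in N, time in s.
With the tool pointing down it reaches from about 0.425 to 1.125 m from the base axis. Payload 14.9 kg.
Tool frame: the origin (TCP) lies at the very end of the fingers, on their centre line; the grasp point (between the pads) lies 19 mm behind it; z points along the fingers, y is the line along which they close (so a half turn about z gives the same grasp; the last joint's range is limited). The gripper opens to 91 mm and grips with 3 to 60 N. Pads are 32 mm wide; open, the fingers measure 118 mm over their backs; the gripper's body (76 mm by 178 mm) begins 60 mm behind the grasp point.
Start: joints at [-1.382, 0.379, 1.734, -0, 1.028, -0.033], TCP at [0.154, -0.683, 0.214] pointing down, gripper open.
Joint ranges: [-2.77, 2.77], [-0.74, 2.19], [0, 2.66], [-1.06, 4.2], [0.31, 2.87], [-3.08, 3.08]. Speed limits (rad/s): [1.89, 1.89, 2.39, 3.14, 3.14, 3.14].

INTERFACE

Orientations are given as [roll, pitch, yaw] about the fixed x, y, z axes, in that order (R = Rz(yaw) Ry(pitch) Rx(roll)).
In Python, from cell import * gives the robot as it stands.
- The arm moves only by the tool servo_tool, never from a script. Its arguments are lists of equal length, an entry for each row: "jaw": the opening, from 0 (shut) to 1 (fully open); "offset": the shift along the world's x, y, z in m, a list of three; "spin": the turn about the world's z in degrees. In form: {"jaw": [jaw, ...], "offset": [[x, y, z], ...], "spin": [spin, ...]}. A call has exactly 10 rows; each row is the pose to reach, as a shift and turn from the pose commanded when the call began; what a row does not reach only later rows make up. A row lasts 1/8 s, in which the tool goes at most 62.5 mm and 10.7 degrees, less where a joint would pass 70% of its speed; a pose out of reach is approached as far as the arm can. A call with a gripper value outside its range is refused whole. The fingers move at their own pace and stop on an object; "force" is the grip in N (left out, the last holds). Time passes only in rows, so rows that repeat a pose let the fingers close, or fill a call up. It gives the time, the measured TCP pose, the force, the opening and the grip force at its end, in the units of the state.
- get_state(): the state, without advancing time (a new reading comes with each control period).
- capture(name): name is "scene" or "side" or "wrist"; returns the picture (480x640x3 uint8, red, green, blue); there is no depth.
- get_calibration(name): a dict with "fx", "fy", "cx", "cy" (pixels), "R" (3x3) and "t" (3): a world point X has camera coordinates R X + t. Camera axes: x right, y down, z forward; pixel columns grow to the right and rows downward; lengths in m; the calibration is good to about 2 mm. A picture is of the moment at which its call begins: read the wrist's pose just before it. get_calibration takes no time and is no camera call; for the wrist camera it gives the pose at the moment of the call.
- job_done(): hands the job in; it is judged then, once.
Trained networks look in the newest picture that a camera, given by its name, has taken for a name from the list of things; names that differ only in an ending like _2 or _b are one class to them, and where a whole thing is asked for, a point or a joint stands for the part that bears it (a point fixed in the world has none). Each returns a list of dicts, best first, with "confidence" (0 to 1); they miss things now and then, are a little off and sometimes report something else, mostly with a low value. They report only what shows in the picture. A call takes as long as a camera call. They do not tell look-alikes from the thing itself.
- recognise(label, camera): "location" ([x, y, z] in m, in world coordinates, good to about 4 mm: the middle of the surface that is visible of it).
The state is a dict: "clock": time; "q": joint angles; "joint_velocities": joint speeds; "tau": joint torques, N m; "tool_pos": TCP position; "eef_rot": TCP orientation; "ft_force": force on the tool from outside, world axes, zero at the start; "wrist_torque": the same for the moment, N m; "gripper_width": opening from 0.0 (shut) to 1.0 (fully open); "finger_force": force on a finger pad.
Only numpy, scipy, OpenCV 4.12 (cv2) and the standard library are available. Lean on these libraries where they do the work, as an engineer would, in place of code of your own. Each camera call takes 0.05 s, during which the arm holds its last target. There are 200 camera calls.

TASK

Take the spring tongs out of their holder and with them, never with the gripper's fingers, pick the green growth carrier out of the tray. Hold it up centred in front of the upward-looking inspection camera, its middle 70 mm from the lens glass on the lens axis and one flat end squarely facing the lens. Finish while holding it still there in the tongs, touching neither camera nor anything else with it, and leave the two white carriers standing undisturbed in the tray.

Things in the scene. Friction and masses are not known exactly. Their poses are not given: they have to be found in the camera images.
- tongs: Parallel spring tongs, 135 mm tall, about 80 g, hanging upright, tips down, in the holder. Origin: midway between the lower ends of the two tips, jaws open; z up along the tongs, y from fixed to sliding jaw (the closing line). Steel tip arms: 8 mm wide in x, 5 mm thick, 34 mm clear gap when open, up to z = 85 mm; blue grip plates above them
- tongs_grip (a point): Where to pinch the tongs along y: 110 mm above their origin, midway between the flat blue grip plates (24 mm wide in x, z = 85 to 135 mm, 48 mm over their outer faces when open). The jaws stay parallel: tip gap = gripper opening on the plates minus 14 mm. Letting the plates go drops the tongs
- tongs_jaw (a joint): squeeze of the tongs in m: 0 open (34 mm tip gap), 0.018 closed on a carrier, 0.020 fully closed. A spring opens them: 3 N when open plus 0.2 N per mm. Squeezed by 5 mm (gripper opening 43 mm) they can be carried with the tips still open
- tongs_holder: Fixed grey holder, base 62 x 84 mm, top plate 40 x 78 mm whose upper face is at 95 mm, with a slot of 12 x 48 mm (long in y) through which the tongs' tip arms hang (2 mm play); the grip plates' lower edges rest on it, tip ends 10 mm above the table. Lift the tongs by 90 mm or more to be clear. Origin under its centre, axes as the tongs'
- tray: Fixed shallow steel tray, 86 (x) x 156 (y) x 10 mm high, walls 3 mm; inner floor 3 mm above the table. Origin under its centre. The three carriers stand on its floor in a row along y, at least 33 mm apart centre to centre
- carrier_green: Green cylindrical growth carrier (plug), diameter 16 mm, height 16 mm, about 12 g, standing upright. Origin at the centre of its underside, z along its axis
- carrier_green_center (a point): the middle of the green carrier, 8 mm above its underside
- carrier_white1: White carrier of the same size and shape, to be left alone; origin at the centre of its underside
- carrier_white2: The other white carrier, to be left alone; origin at the centre of its underside
- camera_lens: Fixed inspection camera head that looks obliquely up: black box, dark barrel of 40 mm diameter with white light ring and dark lens glass. Origin: centre of the lens glass, 105 mm above the table; z out of the lens along the optical axis, which leans 0.4 rad from vertical towards the robot's side (direction changes with the stand's yaw); y is level
- focus (a point): the place to present the carrier's middle: on the lens axis, 70 mm out from the lens glass
- camera_stand: Fixed grey stand of the camera, base 90 x 74 x 12 mm; the lens glass stands 105 mm above its origin, which lies on the table
Things that resemble listed ones, but are neither listed nor needed, are in the scene too. There is more than one size of the tongs; the job needs the middle-sized.

How it is judged:
By the outcome, as a careful person would: the job done as asked, in the order asked, and still so for the second after the job is handed in, while the arm keeps its last pose, push and grip.
It also fails if it takes over 40 s, if anything falls off the work surface, if the arm or the gripper's body presses on something with over 40 N, if the wrist force passes 120 N, or if a joint passes its speed limit or range.

## Working session

There is one attempt and no reset: what is moved stays moved. The work goes in short steps, Python scripts to look and compute and a tool call to move; the robot and the scene stay as the last step left them, time stands still between calls to the robot, and variables do not carry over. Pictures are saved under pics/ and viewed, at most 10 in all, crops included, and the job is handed in when it is done.

Besides the shell and the picture viewer there is one more tool, called after ">>>" as a command line: name --pt "numbers of a row" for each row, then --argument value for the rest. servo_tool: Moves the arm, as the interface text tells. Its arguments: {"type":"object","properties":{"jaw":{"type":"array","items":{"type":"number"}},"offset":{"type":"array","items":{"type":"array","items":{"type":"number"}}},"spin":{"type":"array","items":{"type":"number"}},"force":{"type":"number"}},"required":["jaw","offset","spin"]}

```bash
mkdir -p pics; ls; python3 - <<'E'
from cell import *
import cv2
s=get_state();print(s['clock'],s['tool_pos'],s['eef_rot'],s['gripper_width'])
for n in ("scene","side"):
    im=capture(n);cv2.imwrite(f"pics/{n}0.png",im[:,:,::-1])
    for l in ("tongs","tongs_grip","tongs_holder","tray","carrier_green","carrier_white1","camera_lens","camera_stand"):
        print(n,l,[(tuple(round(float(v),3) for v in d['location']),round(d['confidence'],2)) for d in recognise(l,n)][:5])
E
```

```text
pics
0.0 [ 0.15389052 -0.68248597  0.2133091 ] [-3.14053989e+00  7.19406452e-07  2.21812688e-01] 1.0027262733048086
scene tongs [((0.489, -0.275, 0.086), 0.71), ((0.443, 0.006, 0.161), 0.69)]
scene tongs_grip [((0.503, -0.17, 0.126), 0.96), ((0.448, 0.004, 0.161), 0.83), ((0.491, -0.269, 0.085), 0.73)]
scene tongs_holder []
scene tray [((0.567, 0.019, 0.005), 0.91)]
scene carrier_green [((0.573, 0.07, 0.017), 0.63)]
scene carrier_white1 [((0.571, 0.019, 0.022), 0.64), ((0.573, -0.026, 0.018), 0.39)]
scene camera_lens [((0.559, -0.381, 0.095), 0.96)]
scene camera_stand [((0.567, -0.386, 0.039), 0.91), ((0.517, -0.148, 0.127), 0.64)]
side tongs [((0.506, -0.171, 0.138), 0.92), ((0.444, 0.008, 0.158), 0.89), ((0.49, -0.272, 0.075), 0.66), ((0.517, -0.145, 0.136), 0.39)]
side tongs_grip [((0.506, -0.169, 0.134), 0.72), ((0.493, -0.275, 0.082), 0.72), ((0.443, 0.009, 0.156), 0.59)]
side tongs_holder [((0.507, -0.147, 0.013), 0.82), ((0.509, -0.167, 0.134), 0.44)]
side tray [((0.571, 0.023, 0.007), 0.91)]
side carrier_green [((0.571, 0.063, 0.016), 0.59)]
side carrier_white1 [((0.573, 0.015, 0.012), 0.41), ((0.569, -0.027, 0.015), 0.39)]
side camera_lens [((0.561, -0.388, 0.09), 0.73), ((0.509, -0.168, 0.134), 0.39)]
side camera_stand [((0.565, -0.381, 0.056), 0.93), ((0.575, 0.064, 0.017), 0.48)]
```

View pics/scene0.png

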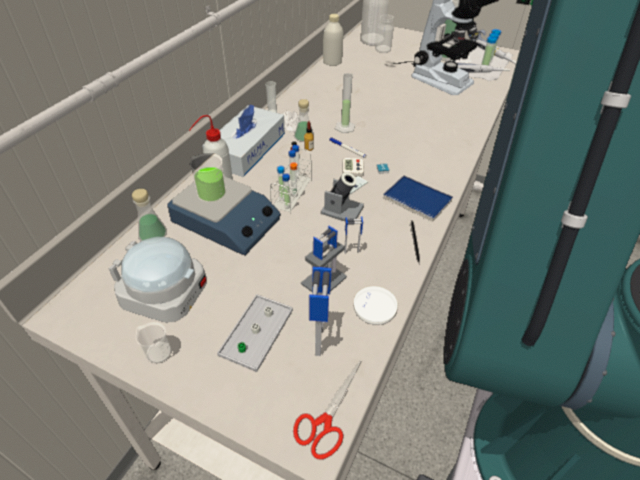

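View pics/side0.png

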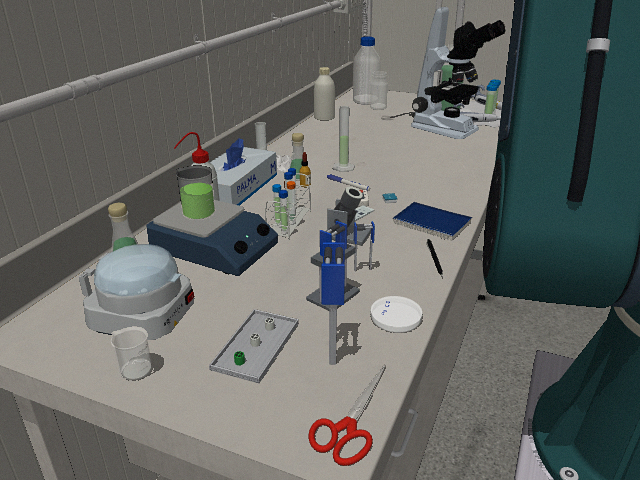

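The middle tongs, in the grey holder at scene (325,245) and side (333,245), are at about (0.506,-0.17). The large tongs stand free at scene (318,305), and the small ones at scene (353,232). Carriers: green at (242,347), white at (256,328) and (268,311). The lens is at (345,187). I'll move up for a wrist view.

>>> servo_tool --jaw '[1, 1, 1, 1, 1, 1, 1, 1, 1, 1]' --pt "0.01 0.02 0.06" --pt "0.04 0.07 0.09" --pt "0.07 0.12 0.11" --pt "0.1 0.17 0.13" --pt "0.13 0.22 0.15" --pt "0.16 0.27 0.17" --pt "0.19 0.32 0.18" --pt "0.22 0.37 0.19" --pt "0.25 0.42 0.2" --pt "0.28 0.46 0.2" --spin '[0, 0, 0, 0, 0, 0, 0, 0, 0, 0]'

```text
clock: 2.15
tool_pos: [0.4349, -0.2211, 0.4152]
eef_rot: [3.14, -0.002, 0.222]
ft_force: [0.6, -1.0, 0.2]
gripper_width: 1.002
finger_force: 0.0
```

```bash
python3 - <<'E'
from cell import *
import cv2,numpy as np
np.set_printoptions(precision=4,suppress=True)
s=get_state();print(s['clock'],s['tool_pos'],s['eef_rot'],s['q'])
c=get_calibration("wrist");im=capture("wrist");cv2.imwrite("pics/w1.png",im[:,:,::-1])
print(c['fx'],c['cx'],c['cy'],c['R'],c['t'],-np.array(c['R']).T@c['t'])
import pickle;pickle.dump((c,im),open('w1.pkl','wb'))
for l in ("tongs_grip","tongs_holder","tray","carrier_green","carrier_white1","camera_lens","camera_stand"):
    print(l,[(tuple(round(float(v),3) for v in d['location']),round(d['confidence'],2)) for d in recognise(l,"wrist")][:4])
E
```

```text
2.15 [ 0.4349 -0.2211  0.4152] [ 3.1402 -0.0016  0.2223] [-0.5181 -0.168   1.9675  0.      1.34    0.8304]
363.15061552056136 315.0582766920261 234.5242603588283 [[ 0.2209 -0.9753  0.0024]
 [-0.9349 -0.211   0.2854]
 [-0.2779 -0.0653 -0.9584]] [-0.3115  0.269   0.6908] [ 0.5122 -0.202   0.586 ]
tongs_grip [((0.498, -0.277, 0.1), 0.86), ((0.514, -0.171, 0.139), 0.71), ((0.455, -0.033, 0.177), 0.7)]
tongs_holder [((0.513, -0.168, 0.1), 0.61)]
tray [((0.576, 0.009, 0.004), 0.68), ((0.576, -0.038, 0.02), 0.42)]
carrier_green [((0.577, 0.058, 0.023), 0.71), ((0.513, -0.166, 0.141), 0.52)]
carrier_white1 [((0.572, 0.011, 0.022), 0.62), ((0.575, 0.011, 0.004), 0.61)]
camera_lens [((0.57, -0.392, 0.099), 0.89)]
camera_stand [((0.569, -0.386, 0.056), 0.89)]
```

View pics/w1.png

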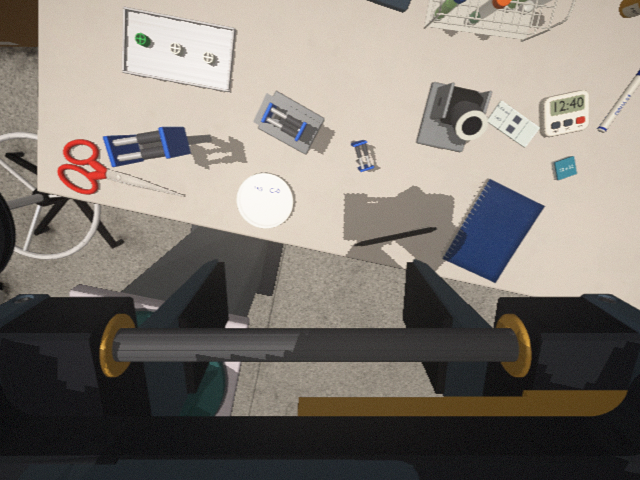

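Wrist view: middle tongs in the grey holder at (288,122), large at (145,145), small at (362,155). Green carrier (142,40), whites (176,48) and (208,58). Lens (470,125). I'll enlarge the holder and the camera to confirm the tongs and measure yaw.

```bash
cat > h.py <<'E'
import numpy as np,cv2,pickle
from cell import *
np.set_printoptions(precision=4,suppress=True)
def back(c,uv,z):
    R=np.array(c['R']);t=np.array(c['t']);o=-R.T@t
    d=R.T@np.array([(uv[0]-c['cx'])/c['fx'],(uv[1]-c['cy'])/c['fy'],1.0])
    return o+d*(z-o[2])/d[2]
def proj(c,X):
    p=np.atleast_2d(X)@np.array(c['R']).T+np.array(c['t'])
    return np.c_[c['fx']*p[:,0]/p[:,2]+c['cx'],c['fy']*p[:,1]/p[:,2]+c['cy']]
E
python3 - <<'E'
from h import *
c,im=pickle.load(open('w1.pkl','rb'))
a=cv2.resize(im[80:165,245:335],None,fx=4.4,fy=4.4,interpolation=cv2.INTER_CUBIC)
b=cv2.resize(im[75:160,412:502],None,fx=4.4,fy=4.4,interpolation=cv2.INTER_CUBIC)
cv2.imwrite("pics/crop1.png",np.hstack([a,b])[:,:,::-1])
E
```

```text
(no output)
```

View pics/crop1.png

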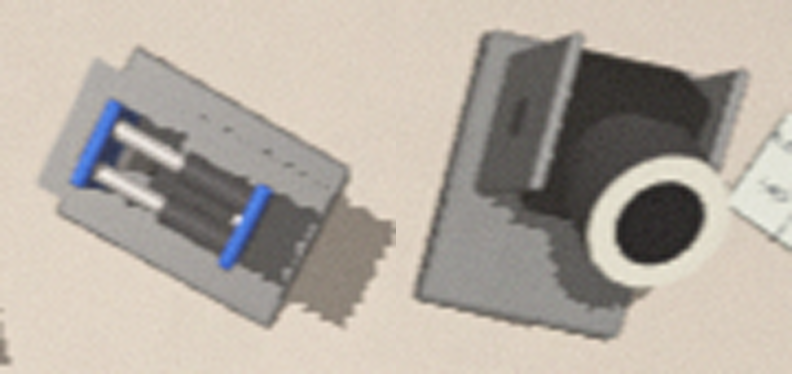

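```bash
python3 - <<'E'
from h import *
c,im=pickle.load(open('w1.pkl','rb'))
A=lambda p,z,o=(245,80):back(c,(p[0]/4.4+o[0],p[1]/4.4+o[1]),z)
H=np.array([A(p,.095) for p in [(138,48),(348,170),(270,326),(58,208)]])
print(H,H.mean(0));
for i in range(4):
    d=H[(i+1)%4]-H[i];print('len',np.linalg.norm(d),'ang',np.degrees(np.arctan2(d[1],d[0])))
T=np.array([A(p,.145) for p in [(110,100),(270,188),(228,268),(75,185)]]);print(T,T.mean(0))
for i in range(4):
    d=T[(i+1)%4]-T[i];print('len',np.linalg.norm(d),'ang',np.degrees(np.arctan2(d[1],d[0])))
o=(412,75)
S=np.array([A(p,.012,o) for p in [(92,32),(21,297),(216,338)]]);print(S)
for i in range(2):
    d=S[i+1]-S[i];print('len',np.linalg.norm(d),'ang',np.degrees(np.arctan2(d[1],d[0])))
print('stand centre',(S[0]+S[2])/2,'lens',A((264,222),.105,o))
# other views: coloured blobs
for n,uv,z in [('g',(142,40),.011),('w',(176,48.5),.011),('w',(208.5,58),.011)]: print(n,back(c,uv,z))
E
```

```text
[[ 0.5435 -0.146   0.095 ]
 [ 0.5244 -0.2123  0.095 ]
 [ 0.4756 -0.1996  0.095 ]
 [ 0.4951 -0.1314  0.095 ]] [ 0.5096 -0.1724  0.095 ]
len 0.069044771249303 ang -106.10857960589601
len 0.05034538397017016 ang 165.39105461000187
len 0.07092310549199461 ang 74.07847408676531
len 0.05056278822865216 ang -16.74360364584376
[[ 0.5263 -0.147   0.145 ]
 [ 0.5142 -0.1923  0.145 ]
 [ 0.4917 -0.1857  0.145 ]
 [ 0.5036 -0.142   0.145 ]] [ 0.5089 -0.1667  0.145 ]
len 0.046830910128748154 ang -105.05520886076334
len 0.02339681246306506 ang 163.68190945779247
len 0.04528839865075198 ang 74.84461746720712
len 0.02333455662072516 ang -12.532882845134985
[[ 0.6112 -0.3583  0.012 ]
 [ 0.5238 -0.3608  0.012 ]
 [ 0.5256 -0.4318  0.012 ]]
len 0.0873698394061239 ang -178.34827456541518
len 0.07106704096281156 ang -88.58760777275988
stand centre [ 0.5684 -0.395   0.012 ] lens [ 0.5576 -0.3972  0.105 ]
g [0.573 0.063 0.011]
w [0.5728 0.0146 0.011 ]
w [ 0.5707 -0.0325  0.011 ]
```

The big grey rectangle is the base (it scales to 84x62 at table height). The tongs in it measure 47x23 mm across at z=0.145, so they are the middle-sized pair. I'll go above them with spin -28° and look again.

>>> servo_tool --jaw '[1, 1, 1, 1, 1, 1, 1, 1, 1, 1]' --pt "0.02 0.02 0" --pt "0.04 0.04 -0.02" --pt "0.06 0.05 -0.06" --pt "0.074 0.052 -0.1" --pt "0.074 0.052 -0.14" --pt "0.074 0.052 -0.16" --pt "0.074 0.052 -0.16" --pt "0.074 0.052 -0.16" --pt "0.074 0.052 -0.16" --pt "0.074 0.052 -0.16" --spin '[-6, -14, -22, -28, -28, -28, -28, -28, -28, -28]'

```text
clock: 3.8
tool_pos: [0.5083, -0.1711, 0.2547]
eef_rot: [3.142, -0.001, -0.267]
ft_force: [-0.4, 1.2, 0.2]
gripper_width: 1.0
finger_force: 0.0
```

```bash
python3 - <<'E'
from h import *
s=get_state();print(s['clock'],s['tool_pos'],s['eef_rot'],s['q'])
c=get_calibration("wrist");im=capture("wrist");cv2.imwrite("pics/w2.png",im[:,:,::-1])
pickle.dump((c,im),open('w2.pkl','wb'))
print(proj(c,[[.509,-.169,.145],[.509,-.169,.12],s['tool_pos']]))
for l in ("tongs_grip","camera_lens"):
    print(l,[(tuple(round(float(v),3) for v in d['location']),round(d['confidence'],2)) for d in recognise(l,"wrist")][:4])
E
```

```text
3.8 [ 0.5083 -0.1711  0.2547] [ 3.1415 -0.0012 -0.267 ] [-0.3681  0.0681  2.039   0.      1.0333  1.4697]
[[312.5617 229.2205]
 [312.7188 221.411 ]
 [315.6432 287.5475]]
tongs_grip [((0.512, -0.173, 0.138), 0.85), ((0.502, -0.277, 0.097), 0.83), ((0.573, -0.389, 0.1), 0.73), ((0.523, -0.173, 0.098), 0.68)]
camera_lens [((0.574, -0.391, 0.097), 0.97)]
```

View pics/w2.png

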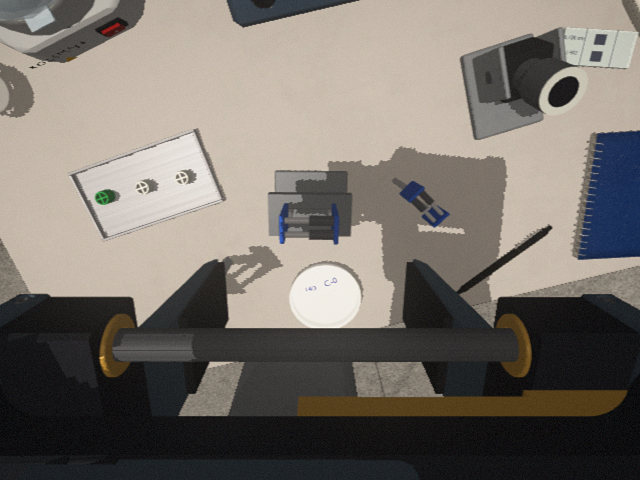

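```bash
python3 - <<'E'
from h import *
from scipy.optimize import least_squares
V=[pickle.load(open(f'w{i}.pkl','rb')) for i in(1,2)]
boxes=[((255,90),(330,150)),((265,165),(360,250))]
obs=[]
for (c,im),((x0,y0),(x1,y1)) in zip(V,boxes):
    h=cv2.cvtColor(im,cv2.COLOR_RGB2HSV)
    m=((h[...,0]>105)&(h[...,0]<130)&(h[...,1]>150)&(h[...,2]>60)).astype(np.uint8)
    M=np.zeros_like(m);M[y0:y1,x0:x1]=m[y0:y1,x0:x1]
    ys,xs=np.nonzero(M);P=np.c_[xs,ys]
    dirs=[np.array([np.cos(a),np.sin(a)]) for a in np.linspace(0,2*np.pi,16,endpoint=False)]
    obs.append([(P@d).max()for d in dirs]);print(len(P),P.min(0),P.max(0))
def box(p):
    x,y,a=p;ex=np.array([np.cos(a),np.sin(a),0]);ey=np.array([-np.sin(a),np.cos(a),0])
    return np.array([[x,y,z]+sx*.012*ex+sy*.024*ey for sx in(-1,1) for sy in(-1,1) for z in(.095,.145)])
def f(p): return np.concatenate([[(proj(c,box(p))@d).max()-o for d,o in zip(dirs,ob)] for (c,_),ob in zip(V,obs)])
r=least_squares(f,[.509,-.169,np.radians(-15)],loss='soft_l1');print('tongs',r.x,np.degrees(r.x[2]),np.abs(r.fun).mean())
for (c,im),(x0,y0,x1,y1),gb in zip(V,[(445,100,495,150),(535,60,592,120)],[(125,25,160,55),(85,180,125,215)]):
    sub=im[y0:y1,x0:x1].astype(int)
    m=((sub.min(2)>205)).astype(np.uint8)
    cs,h=cv2.findContours(m,cv2.RETR_CCOMP,cv2.CHAIN_APPROX_NONE)
    i=max((k for k in range(len(cs)) if h[0][k][3]>=0),key=lambda k:cv2.contourArea(cs[k]))
    e=cv2.fitEllipse(cs[i]);u=np.array(e[0])+(x0,y0)
    E2=cv2.fitEllipse(cs[h[0][i][3]]);u2=np.array(E2[0])+(x0,y0)
    print('lens',e,u,back(c,u,.105),'outer',E2,back(c,u2,.105))
    x0,y0,x1,y1=gb;s=im[y0:y1,x0:x1].astype(int);g=(s[...,1]>s[...,0]+30)
    ys,xs=np.nonzero(g);print('green',back(c,((xs.min()+xs.max())/2+x0,(ys.min()+ys.max())/2+y0),.013))
c=V[1][0]
S=np.array([back(c,p,.012) for p in[(461,57),(475,138),(543,121)]]);print(S)
for i in range(2):
    d=S[i+1]-S[i];print('len',np.linalg.norm(d),'ang',np.degrees(np.arctan2(d[1],d[0])))
for p in [(142,187),(183,177.5)]: print('white',back(c,p,.013))
P=np.array([back(c,p,.095) for p in [(268,193),(351,193),(352,238),(269,238)]]);print('plate',P,P.mean(0))
a,b=V[1][1][60:120,530:600],0
cv2.imwrite("pics/lens.png",cv2.resize(a,None,fx=6,fy=6)[:,:,::-1])
E
```

```text
100 [262 103] [305 140]
130 [280 207] [337 242]
tongs [ 0.5092 -0.1659 -0.2668] -15.284570124906809 2.4202869290567564Traceback (most recent call last):
  File "<stdin>", line 23, in <module>
cv2.error: OpenCV(4.12.0) /io/opencv/modules/imgproc/src/shapedescr.cpp:361: error: (-201:Incorrect size of input array) There should be at least 5 points to fit the ellipse in function 'fitEllipseNoDirect'
```

```bash
cat > fit.py <<'E'
from h import *
from scipy.optimize import least_squares
V=[pickle.load(open(f'w{i}.pkl','rb')) for i in(1,2)]
boxes=[((255,90),(330,150)),((265,165),(360,250))]
obs=[]
dirs=[np.array([np.cos(a),np.sin(a)]) for a in np.linspace(0,2*np.pi,16,endpoint=False)]
for (c,im),((x0,y0),(x1,y1)) in zip(V,boxes):
    s=im.astype(int);m=s[...,2]>s[...,0]+35
    M=np.zeros_like(m);M[y0:y1,x0:x1]=m[y0:y1,x0:x1]
    ys,xs=np.nonzero(M);P=np.c_[xs,ys]
    obs.append([(P@d).max()+.3 for d in dirs]);print(len(P),P.min(0),P.max(0))
def box(p):
    x,y,a=p;ex=np.array([np.cos(a),np.sin(a),0]);ey=np.array([-np.sin(a),np.cos(a),0])
    return np.array([[x,y,z]+sx*.012*ex+sy*.024*ey for sx in(-1,1) for sy in(-1,1) for z in(.095,.145)])
def f(p): return np.concatenate([[(proj(c,box(p))@d).max()-o for d,o in zip(dirs,ob)] for (c,_),ob in zip(V,obs)])
r=least_squares(f,[.509,-.169,np.radians(-15)],loss='soft_l1');print('tongs',r.x,np.degrees(r.x[2]),r.fun.round(1))
for (c,im),(x0,y0,x1,y1),gb in zip(V,[(445,100,495,150),(530,55,598,122)],[(125,25,160,55),(85,180,125,215)]):
    for th in (130,150,170):
        m=((im[y0:y1,x0:x1].min(2)<th)).astype(np.uint8)
        n,lab,st,ce=cv2.connectedComponentsWithStats(m,connectivity=4)
        cand=[k for k in range(1,n) if st[k,0]>0 and st[k,1]>0 and st[k,0]+st[k,2]<x1-x0 and st[k,1]+st[k,3]<y1-y0]
        if not cand: continue
        k=max(cand,key=lambda k:st[k,4]);u=ce[k]+(x0,y0);print('lens',th,st[k],u,back(c,u,.105))
    x0,y0,x1,y1=gb;s=im[y0:y1,x0:x1].astype(int);g=(s[...,1]>s[...,0]+30)
    ys,xs=np.nonzero(g);print('green',back(c,((xs.min()+xs.max())/2+x0,(ys.min()+ys.max())/2+y0),.013))
c=V[1][0]
S=np.array([back(c,p,.012) for p in[(461,57),(475,138),(543,121)]]);print(S)
for i in range(2):
    d=S[i+1]-S[i];print('len',np.linalg.norm(d),'ang',np.degrees(np.arctan2(d[1],d[0])))
for p in [(142,187),(183,177.5)]: print('white',back(c,p,.013))
P=np.array([back(c,p,.095) for p in [(268,193),(351,193),(352,238),(269,238)]]);print('plate',P,P.mean(0))
E
python3 fit.py
```

```text
175 [261 103] [306 140]
381 [279 204] [338 243]
tongs [ 0.5093 -0.1657 -0.2668] -15.28456406056951 [ 0.7  0.2  0.6  0.7  0.9  0.1  0.5  0.7  0.8 -0.1  0.6  0.9  1.   0.2
  0.6  0.8  0.4  1.2  1.3  1.2  0.8  1.1  1.2  1.   0.5  0.6  1.1  1.1
  1.   1.4  1.5  0.8]
lens 130 [ 17  16  20  19 297] [471.4209 125.2357] [ 0.5577 -0.3964  0.105 ]
lens 150 [ 17  16  21  19 303] [471.505  125.1947] [ 0.5577 -0.3965  0.105 ]
lens 170 [ 16  16  22  20 326] [471.4969 125.3466] [ 0.5575 -0.3965  0.105 ]
green [0.5743 0.0643 0.013 ]
lens 130 [ 18  21  31  31 690] [563.1377  91.1928] [ 0.5577 -0.3965  0.105 ]
lens 150 [ 18  21  32  32 723] [563.1867  91.2628] [ 0.5577 -0.3966  0.105 ]
lens 170 [ 17  21  33  32 751] [562.9707  91.2929] [ 0.5577 -0.3964  0.105 ]
green [0.5744 0.0653 0.013 ]
[[ 0.6114 -0.3562  0.012 ]
 [ 0.5265 -0.3587  0.012 ]
 [ 0.5249 -0.4326  0.012 ]]
len 0.08495508353992466 ang -178.3320505364576
len 0.0739509802717916 ang -91.28170018866753
white [0.5728 0.0159 0.013 ]
white [ 0.5706 -0.0331  0.013 ]
plate [[ 0.5396 -0.1347  0.095 ]
 [ 0.5195 -0.2082  0.095 ]
 [ 0.4772 -0.1989  0.095 ]
 [ 0.498  -0.1227  0.095 ]] [ 0.5086 -0.1661  0.095 ]
```

Both views agree: tongs at (0.509,-0.166) with yaw -15.3°, lens at (0.5577,-0.3965,0.105), green carrier at (0.5743,0.065). I'll descend and squeeze gently.

>>> servo_tool --jaw '[1, 1, 1, 1, 1, 0.44, 0.44, 0.44, 0.44, 0.44]' --pt "0.001 0.0045 -0.04" --pt "0.001 0.0045 -0.08" --pt "0.001 0.0045 -0.12" --pt "0.001 0.0045 -0.145" --pt "0.001 0.0045 -0.147" --pt "0.001 0.0045 -0.147" --pt "0.001 0.0045 -0.147" --pt "0.001 0.0045 -0.147" --pt "0.001 0.0045 -0.147" --pt "0.001 0.0045 -0.147" --spin '[0, 0, 0, 0, 0, 0, 0, 0, 0, 0]' --force 30

```text
clock: 5.2
tool_pos: [0.5091, -0.1664, 0.1072]
eef_rot: [3.142, -0.0, -0.267]
ft_force: [-0.1, 0.8, 3.5]
gripper_width: 0.484
finger_force: 5.0
```

>>> servo_tool --jaw '[0.44, 0.44, 0.44, 0.44, 0.44, 0.44, 0.44, 0.44, 0.44, 0.44]' --pt "0 0 0" --pt "0 0 0" --pt "0 0 0.005" --pt "0 0 0.015" --pt "0 0 0.03" --pt "0 0 0.05" --pt "0 0 0.07" --pt "0 0 0.09" --pt "0 0 0.105" --pt "0 0 0.11" --spin '[0, 0, 0, 0, 0, 0, 0, 0, 0, 0]'

```text
clock: 6.45
tool_pos: [0.5094, -0.1665, 0.2182]
eef_rot: [3.141, -0.002, -0.267]
ft_force: [0.7, -0.3, -1.2]
gripper_width: 0.438
finger_force: 4.6
```

```bash
python3 - <<'E'
from h import *
s=get_state();print(s['clock'],s['tool_pos'],s['gripper_width'],s['finger_force'],s['ft_force'],s['q'])
im=capture("side")
c=get_calibration("side")
u=proj(c,[s['tool_pos']])[0];print(u)
x,y=int(u[0]),int(u[1]);a=im[max(0,y-90):y+110,x-130:x+130]
cv2.imwrite("pics/s1.png",cv2.resize(a,None,fx=3,fy=3)[:,:,::-1])
E
```

```text
6.45 [ 0.5094 -0.1665  0.2182] 0.43786151417951497 4.640095084905624 [ 0.7312 -0.303  -1.1957] [-0.3594  0.1136  2.064  -0.      0.9623  1.4782]
[333.5382 188.6483]
```

View pics/s1.png

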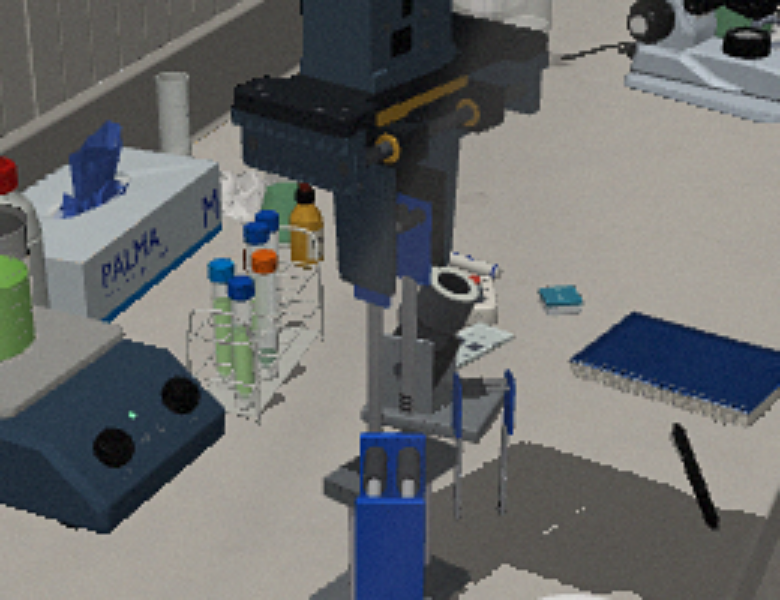

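The tongs hang straight in the gripper (side crop, about (385,300)) and carry clear of the holder. The tips are 97 mm below the TCP. Next: above the green carrier.

>>> servo_tool --jaw '[0.44, 0.44, 0.44, 0.44, 0.44, 0.44, 0.44, 0.44, 0.44, 0.44]' --pt "0.004 0.012 0.005" --pt "0.012 0.04 0.005" --pt "0.022 0.078 0.005" --pt "0.033 0.117 0.005" --pt "0.044 0.156 0" --pt "0.054 0.19 -0.01" --pt "0.061 0.218 -0.02" --pt "0.0645 0.229 -0.03" --pt "0.0653 0.2318 -0.04" --pt "0.0653 0.2318 -0.05" --spin '[0, 0, 0, 0, 0, 0, 0, 0, 0, 0]'

```text
clock: 7.75
tool_pos: [0.5741, 0.065, 0.1662]
eef_rot: [3.141, 0.0, -0.267]
ft_force: [0.3, -0.8, -0.5]
gripper_width: 0.439
finger_force: 4.6
```

```bash
python3 - <<'E'
from h import *
s=get_state();print(s['clock'],s['tool_pos'],s['gripper_width'],s['finger_force'],s['ft_force'])
c=get_calibration("wrist");im=capture("wrist");pickle.dump((c,im),open('w3.pkl','wb'))
t=s['tool_pos'];print(proj(c,[[t[0],t[1],t[2]-.097],[.5743,.0658,.011]]))
g=im.astype(int);g=(g[...,1]>g[...,0]+30)&(g[...,1]>g[...,2]+20);ys,xs=np.nonzero(g[:270]);print(xs.min(),xs.max(),ys.min(),ys.max())
cv2.imwrite("pics/w3.png",cv2.resize(im[130:290,200:440],None,fx=3,fy=3)[:,:,::-1])
E
```

```text
7.75 [0.5741 0.065  0.1662] 0.43944675496490326 4.604997485876083 [ 0.3264 -0.7713 -0.5419]
[[315.2851 233.721 ]
 [314.2819 215.7439]]
310 325 207 225
```

View pics/w3.png

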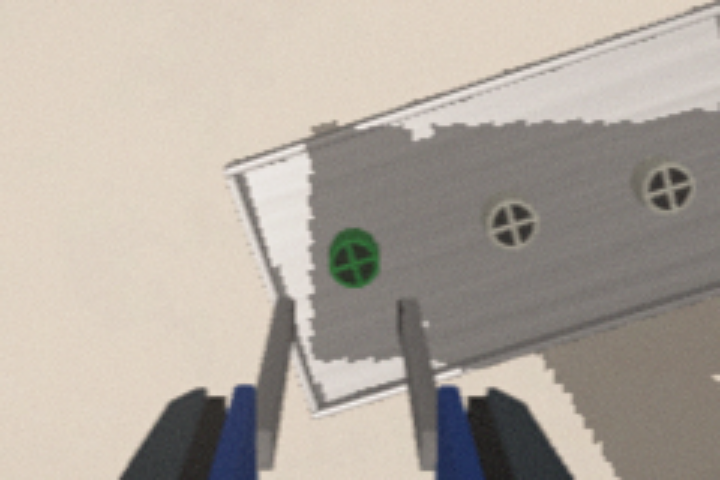

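The carrier sits about 3 mm right of the tip midline (blob centre (318,216), predicted (314,216)). I'll correct for that, descend and close.

>>> servo_tool --jaw '[0.44, 0.44, 0.44, 0.44, 0.44, 0.4, 0.2, 0.2, 0.2, 0.2]' --pt "-0.0015 -0.0025 -0.01" --pt "-0.0015 -0.0025 -0.03" --pt "-0.0015 -0.0025 -0.05" --pt "-0.0015 -0.0025 -0.06" --pt "-0.0015 -0.0025 -0.0625" --pt "-0.0015 -0.0025 -0.0625" --pt "-0.0015 -0.0025 -0.0625" --pt "-0.0015 -0.0025 -0.0625" --pt "-0.0015 -0.0025 -0.0625" --pt "-0.0015 -0.0025 -0.0625" --spin '[0, 0, 0, 0, 0, 0, 0, 0, 0, 0]' --force 30

```text
clock: 9.05
tool_pos: [0.5732, 0.063, 0.1049]
eef_rot: [-3.141, -0.001, -0.267]
ft_force: [0.2, 0.7, 5.6]
gripper_width: 0.312
finger_force: 30.0
```

```bash
python3 - <<'E'
from h import *
s=get_state();print(s['clock'],s['tool_pos'],s['gripper_width'],s['finger_force'],s['ft_force'],s['wrist_torque'])
c=get_calibration("wrist");im=capture("wrist");pickle.dump((c,im),open('w4.pkl','wb'))
a=cv2.resize(im[150:290,220:420],None,fx=4,fy=4)
c=get_calibration("side");im=capture("side");u=proj(c,[.573,.063,.02])[0].astype(int);print(u)
b=cv2.resize(im[u[1]-70:u[1]+70,u[0]-100:u[0]+100],None,fx=4,fy=4)
cv2.imwrite("pics/w4.png",cv2.resize(np.vstack([a,b]),(425,595))[:,:,::-1])
E
```

```text
9.05 [0.5732 0.063  0.1049] 0.3123344073612988 30.006443560123444 [0.1657 0.6661 5.5856] [0.102  0.0628 0.0044]
[238 354]
```

View pics/w4.png

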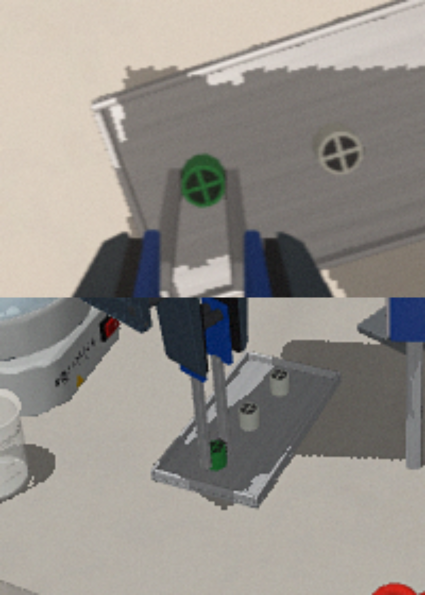

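```bash
python3 - <<'E'
from h import *
c,im=pickle.load(open('w4.pkl','rb'))
print(proj(c,[[.5732,.063,.019],[.5732,.063,.011],[.5732,.063,.005]]))
for z in(.019,.022): print(back(c,(316,237.5),z))
g=im.astype(int);g=(g[...,1]>g[...,0]+30)&(g[...,1]>g[...,2]+20);ys,xs=np.nonzero(g[:285]);print(xs.min(),xs.max(),ys.min(),ys.max());print(back(c,((xs.min()+xs.max()+1)/2,(ys.min()+ys.max()+1)/2),.011))
E
```

```text
[[315.3632 238.1554]
 [315.3476 235.052 ]
 [315.3365 232.8352]]
[0.5736 0.0624 0.019 ]
[0.5745 0.0622 0.022 ]
306 325 223 247
[0.5727 0.0626 0.011 ]
```

The carrier is centred in the closed tips, within 0.5 mm. The tool can only spin about vertical, so the tongs must be tilted 0.4 rad inside the pads. I'll do that by pushing the arms against the fixed holder's far edge. Lift and move there.

>>> servo_tool --jaw '[0.2, 0.2, 0.2, 0.2, 0.2, 0.2, 0.2, 0.2, 0.2, 0.2]' --pt "0 0 0.008" --pt "0 0 0.028" --pt "0 0 0.05" --pt "0 0 0.065" --pt "0 -0.02 0.065" --pt "0 -0.065 0.065" --pt "0 -0.115 0.065" --pt "0 -0.165 0.065" --pt "0 -0.215 0.065" --pt "-0.001 -0.2465 0.065" --spin '[0, 0, 0, 0, 0, 0, 0, 0, 0, 0]'

```text
clock: 10.4
tool_pos: [0.5708, -0.1865, 0.1689]
eef_rot: [3.141, 0.001, -0.268]
ft_force: [-0.6, 0.5, -0.1]
gripper_width: 0.312
finger_force: 30.0
```

```bash
python3 - <<'E'
from h import *
s=get_state();print(s['clock'],s['tool_pos'],s['gripper_width'],s['finger_force'],s['ft_force'],s['wrist_torque'])
c=get_calibration("wrist");im=capture("wrist");pickle.dump((c,im),open('w5.pkl','wb'))
g=im.astype(int);g=(g[...,1]>g[...,0]+30)&(g[...,1]>g[...,2]+20);ys,xs=np.nonzero(g[180:285,250:380]);print(xs.min()+250,xs.max()+250,ys.min()+180,ys.max()+180)
a=cv2.resize(im[100:290,190:450],None,fx=2.2,fy=2.2)
t=s['tool_pos'];c=get_calibration("side");im=capture("side");u=proj(c,t-[0,0,.06])[0].astype(int)
b=cv2.resize(im[u[1]-70:u[1]+70,u[0]-95:u[0]+95],(572,421))
o=np.vstack([a,b]);print(o.shape);cv2.imwrite("pics/w5.png",cv2.resize(o,(406,595))[:,:,::-1])
E
```

```text
10.4 [ 0.5708 -0.1865  0.1689] 0.3120008517359085 29.995946288108826 [-0.5567  0.5267 -0.1372] [ 0.0523 -0.0028 -0.0057]
306 325 223 246
(839, 572, 3)
```

View pics/w5.png

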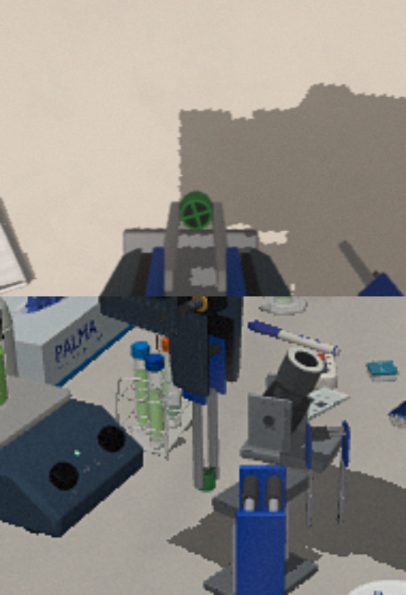

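Carrier held (side panel (207,478)). Now lower, approach, and push toward -x' with reduced grip to pivot the tongs.

>>> servo_tool --jaw '[0.2, 0.2, 0.2, 0.2, 0.2, 0.2, 0.2, 0.2, 0.2, 0.2]' --pt "0 0 -0.02" --pt "-0.01 0.0027 -0.037" --pt "-0.024 0.0066 -0.037" --pt "-0.0338 0.0092 -0.037" --pt "-0.039 0.0107 -0.037" --pt "-0.044 0.012 -0.037" --pt "-0.049 0.0134 -0.037" --pt "-0.054 0.0148 -0.037" --pt "-0.058 0.0159 -0.037" --pt "-0.059 0.0161 -0.037" --spin '[0, 0, 0, 0, 0, 0, 0, 0, 0, 0]' --force 15

```text
clock: 11.75
tool_pos: [0.5126, -0.1675, 0.1324]
eef_rot: [3.142, 0.0, -0.267]
ft_force: [4.9, -1.0, -1.9]
gripper_width: 0.319
finger_force: 15.0
```

```bash
cat > tilt.py <<'E'
from h import *
from scipy.optimize import least_squares
s=get_state();t=np.array(s['tool_pos']);print(s['clock'],t,s['gripper_width'],s['finger_force'],s['ft_force'],s['wrist_torque'])
c=get_calibration("wrist");im=capture("wrist");pickle.dump((c,im),open('wt.pkl','wb'))
g=im.astype(int);g=(g[...,1]>g[...,0]+30)&(g[...,1]>g[...,2]+20);g[285:]=0;g[:,:240]=0;g[:,400:]=0;g[:60]=0
n,lab,st,ce=cv2.connectedComponentsWithStats(g.astype(np.uint8))
k=1+np.argmax(st[1:,4]);ys,xs=np.nonzero(lab==k);P=np.c_[xs,ys];print(st[k])
yaw=s['eef_rot'][2];ex=np.array([np.cos(yaw),np.sin(yaw),0]);ey=np.array([-np.sin(yaw),np.cos(yaw),0]);up=np.array([0,0,1.])
dirs=[np.array([np.cos(a),np.sin(a)]) for a in np.linspace(0,2*np.pi,24,endpoint=False)]
ob=np.array([(P@d).max()+.3 for d in dirs])
def cyl(th,r,b):   # pivot at grasp point, tongs axis tilted th (top towards -ex); carrier centre r below pivot, b sideways
    ax=np.cos(th)*up-np.sin(th)*ex; e1=np.cos(th)*ex+np.sin(th)*up
    ctr=t+.019*up-r*ax+b*ey
    a=np.linspace(0,2*np.pi,40)[:,None]
    return ctr,np.vstack([ctr+h*ax+.008*(np.cos(a)*e1+np.sin(a)*ey) for h in(-.008,.008)])
w=np.array([1 if d[1]<.3 else 0 for d in dirs])
f=lambda p:np.r_[[(proj(c,cyl(*p)[1])@d).max() for d in dirs]-ob]*1.0
r=least_squares(lambda p:np.r_[f(p),(p[1]-.111)/.001],[.2,.111,0],loss='soft_l1')
print('tilt',r.x,'res',f(r.x).round(1));print('centre',cyl(*r.x)[0])
E
python3 tilt.py
```

```text
11.75 [ 0.5126 -0.1675  0.1324] 0.31938520346828964 14.996865391731262 [ 4.8723 -0.9823 -1.8998] [ 0.0043 -0.9312 -0.0291]
[305 173  22  29 394]
tilt [0.3269 0.1153 0.0001] res [0.3 0.2 0.6 1.  0.8 0.6 1.2 0.7 0.8 0.7 0.5 0.5 0.8 0.3 0.6 0.6 0.6 0.7
 0.4 0.3 0.7 0.9 1.1 0.7]
centre [ 0.5483 -0.1771  0.0422]
```

Tilt is 0.33 so far with 5 N of contact force. I'll push about 5 mm more.

>>> servo_tool --jaw '[0.2, 0.2, 0.2, 0.2, 0.2, 0.2, 0.2, 0.2, 0.2, 0.2]' --pt "-0.002 0.0005 0" --pt "-0.004 0.001 0" --pt "-0.0048 0.0013 0" --pt "-0.0048 0.0013 0" --pt "-0.002 0.0005 0" --pt "0.003 -0.0008 0" --pt "0.01 -0.0027 0" --pt "0.02 -0.0055 0" --pt "0.03 -0.0082 0.01" --pt "0.03 -0.0082 0.01" --spin '[0, 0, 0, 0, 0, 0, 0, 0, 0, 0]'

```text
clock: 13.05
tool_pos: [0.5442, -0.1761, 0.1435]
eef_rot: [3.141, -0.002, -0.267]
ft_force: [-0.5, 0.4, 0.1]
gripper_width: 0.321
finger_force: 15.0
```

```bash
sed -i 's/-.111)/-.1129)/' tilt.py; python3 tilt.py
```

```text
13.05 [ 0.5442 -0.1761  0.1435] 0.3207056138422938 14.999076426029205 [-0.5466  0.3603  0.073 ] [0.0886 0.0433 0.0203]
[304 162  23  30 441]
tilt [0.3979 0.1162 0.0002] res [0.4 0.3 0.4 0.3 0.6 0.5 1.1 0.7 0.9 0.8 0.8 0.5 0.1 0.6 0.8 0.8 0.2 0.3
 0.4 0.3 0.7 1.  1.1 0.8]
centre [ 0.5876 -0.1878  0.0554]
```

Tilt is 0.40 and stays after backing off. Firm up the grip and carry to the focus; spin +16.8° for the stand's yaw.

>>> servo_tool --jaw '[0.2, 0.2, 0.2, 0.2, 0.2, 0.2, 0.2, 0.2, 0.2, 0.2]' --pt "0 0 0.01" --pt "0 0 0.035" --pt "0 -0.005 0.065" --pt "-0.005 -0.02 0.09" --pt "-0.015 -0.055 0.105" --pt "-0.027 -0.1 0.1147" --pt "-0.039 -0.145 0.1147" --pt "-0.05 -0.187 0.1147" --pt "-0.0563 -0.216 0.1147" --pt "-0.0573 -0.2231 0.1147" --spin '[0, 0, 2, 4, 7, 10, 13, 15.5, 16.8, 16.8]' --force 30

```text
clock: 14.35
tool_pos: [0.4848, -0.3999, 0.2575]
eef_rot: [3.141, -0.0, 0.025]
ft_force: [-1.2, 1.1, -0.6]
gripper_width: 0.315
finger_force: 30.0
```

>>> servo_tool --jaw '[0.2, 0.2, 0.2, 0.2, 0.2, 0.2, 0.2, 0.2, 0.2, 0.2]' --pt "0 0 0" --pt "0 0 0" --pt "0 0 0" --pt "0 0 0" --pt "0 0 0" --pt "0 0 0" --pt "0 0 0" --pt "0 0 0" --pt "0 0 0" --pt "0 0 0" --spin '[0, 0, 0, 0, 0, 0, 0, 0, 0, 0]'

```text
clock: 15.6
tool_pos: [0.4855, -0.3988, 0.2571]
eef_rot: [-3.142, 0.0, 0.026]
ft_force: [0.2, 0.1, -0.4]
gripper_width: 0.311
finger_force: 30.0
```

```bash
python3 tilt.py; python3 - <<'E'
from h import *
from scipy.optimize import least_squares
d=np.array([-np.sin(.4)*np.cos(.026),-np.sin(.4)*np.sin(.026),np.cos(.4)])
L=np.array([.5577,-.3965,.105]);F=L+.07*d;out=[];O=[]
for n in("wrist","side","scene"):
    c=get_calibration(n);im=capture(n);u=proj(c,F)[0]
    x,y=u.astype(int);w=60 if n=="wrist" else 25
    s=im[y-w:y+w,x-w:x+w].astype(int);g=((s[...,1]>s[...,0]+25)&(s[...,1]>s[...,2]+15)).astype(np.uint8)
    N,lab,st,ce=cv2.connectedComponentsWithStats(g);k=1+np.argmax(st[1:,4]);b=st[k]
    m=np.array([x-w+b[0]+b[2]/2,y-w+b[1]+b[3]/2]);O.append((c,m))
    print(n,'focus px',u,'green mid',m,b)
    # lens check
    print('  lens px',proj(c,L)[0],[ (tuple(np.round(q['location'],3)),round(q['confidence'],2)) for q in recognise("camera_lens",n)][:1])
    if n!="wrist":
        crop=im[max(0,y-75):y+75,x-100:x+100];out.append(cv2.resize(crop,None,fx=3.9,fy=3.9,interpolation=cv2.INTER_CUBIC)[:580])
f=lambda X:np.concatenate([(proj(c,X)[0]-m)*(1 if i else 1) for i,(c,m) in enumerate(O)])
r=least_squares(f,F);print('triang',r.x,'err to focus',r.x-F,r.fun)
o=np.hstack(out);o=cv2.resize(o,(800,int(o.shape[0]*800/o.shape[1])));cv2.imwrite("pics/fin.png",o[:,:,::-1])
E
```

```text
15.6 [ 0.4855 -0.3988  0.2571] 0.3105081107250166 29.99725341796875 [ 0.1635  0.0852 -0.4167] [-0.0028 -0.011   0.0038]
[305 162  21  30 434]
tilt [0.3951 0.1171 0.0006] res [1.4 0.7 0.4 0.9 0.5 0.2 0.8 0.4 0.7 1.2 0.9 0.7 0.9 0.5 0.5 0.9 0.4 0.2
 0.7 0.3 0.5 0.5 1.  0.7]
centre [ 0.5305 -0.397   0.168 ]
wrist focus px [315.589  176.8834] green mid [315.5 177. ] [ 49  46  23  30 455]
  lens px [315.4444 134.8602] [((np.float64(0.576), np.float64(-0.396), np.float64(0.102)), 0.84)]
side focus px [367.0327 165.6754] green mid [367.  164.5] [20 19 10 11 35]
  lens px [353.6828 192.403 ] [((np.float64(0.56), np.float64(-0.384), np.float64(0.09)), 0.77)]
scene focus px [362.1024 159.2036] green mid [360. 158.] [21 21  4  6 11]
  lens px [349.2392 178.7172] [((np.float64(0.56), np.float64(-0.383), np.float64(0.097)), 0.73)]
triang [ 0.5311 -0.397   0.1724] err to focus [0.0006 0.0002 0.0029] [-0.1871 -0.4737 -0.247  -0.1595  1.9051  0.1185]
```

View pics/fin.png

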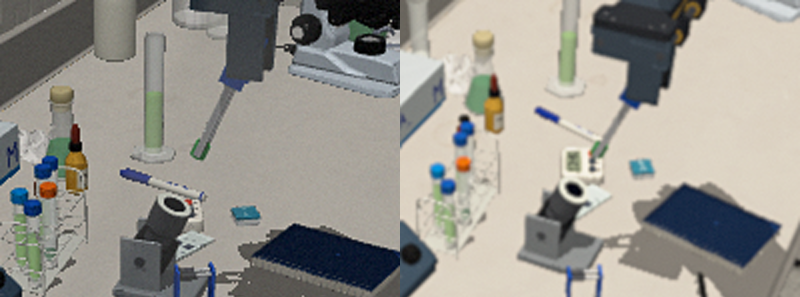

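The tongs lie along the lens axis in both views: carrier at side panel (200,150) above the ring (174,207), and scene panel (598,148) above the ring (573,190). The carrier is about 2 mm high, so I'll trim and hold.

>>> servo_tool --jaw '[0.2, 0.2, 0.2, 0.2, 0.2, 0.2, 0.2, 0.2, 0.2, 0.2]' --pt "-0.0005 0 -0.001" --pt "-0.0005 0 -0.002" --pt "-0.0005 0 -0.002" --pt "-0.0005 0 -0.002" --pt "-0.0005 0 -0.002" --pt "-0.0005 0 -0.002" --pt "-0.0005 0 -0.002" --pt "-0.0005 0 -0.002" --pt "-0.0005 0 -0.002" --pt "-0.0005 0 -0.002" --spin '[0, 0, 0, 0, 0, 0, 0, 0, 0, 0]'

```text
clock: 17.2
tool_pos: [0.485, -0.3988, 0.2552]
eef_rot: [3.142, -0.0, 0.026]
ft_force: [-0.1, -0.2, -0.6]
gripper_width: 0.31
finger_force: 30.0
```

```bash
python3 tilt.py; python3 - <<'E'
from h import *
capture("side");print([(np.round(q['location'],3),round(q['confidence'],2)) for q in recognise("carrier_white1","side")])
print(job_done())
E
```

```text
17.2 [ 0.485  -0.3988  0.2552] 0.3103233270066335 29.997316002845764 [-0.1004 -0.1955 -0.5915] [0.0135 0.0146 0.0478]
[305 162  22  30 436]
tilt [0.3941 0.1173 0.0006] res [0.5 0.7 0.5 0.9 0.6 0.3 0.8 0.4 0.8 1.2 0.9 0.7 0.9 0.5 0.4 0.8 0.3 0.2
 0.6 0.3 0.6 1.2 1.  0.7]
centre [ 0.53   -0.397   0.1659]
[(array([0.573, 0.017, 0.012]), 0.59)]
the job is handed in; nothing more can be done
None
```

The job is handed in at about 17 s: the green carrier is held still in the middle-sized tongs, tilted about 0.40 rad along the lens axis. Its middle is within about 1 mm of the axis sideways but 0 to 4 mm uncertain in height, and in the final check only one of the two white carriers was detected (in place).

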